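Set the key carriage against the hidden stop and shut the guard

TASK

On the key-cutting machine, push the key carriage (the steel slide lying in the guide rails) in under the hood until you feel it come up against the sprung stop hidden inside, whose depth is different every time; press it there lightly, do not ram it, and leave it resting against the stop. Then push the open guard door shut until it snaps home on its catch. Leave the padlock, the lock barrel and the oil bottle beside the machine where they are.

Things in the scene. Friction and masses are not known exactly. Their poses are not given: they have to be found in the camera images.
- machine: Grey key-cutting machine, fixed. Origin on the table under the middle of its doorway; x points inwards (to the hood), y left. Bed top 30 mm above the table, from x = -110 to 320 mm, y = -120 to 120. Two steel rails 10 mm high, 47.6 mm apart, guide the carriage along y = 0. The bay, open above and in front, lies between cheeks 105 mm high at y = -100 and 100 mm, from x = 0 to 135 mm.
- hood_mouth (a point): On the bed in the middle of the hood's opening (110 wide, 36 high), at machine x = 135 mm. The hood behind it is 150 mm high, 180 mm deep. Under it, out of sight, stands the sprung steel stop across the rails: the carriage's nose meets it 20 to 75 mm beyond this point. It gives 0.4 mm per newton and bottoms at 25 N; more than 20 N on it is ramming.
- carriage: Loose steel key carriage on the bed between the rails, 140 mm long (x), 44 wide, 22 high, 0.2 kg, 1 to 2 N to slide; origin in the middle of its underside, x towards its nose (inwards). On it a clamp with a black knob and a brass key. At its tail an upright push plate 8 mm thick, 40 wide, top 82 mm above the table.
- carriage_nose (a point): Middle of the nose end face of the carriage, 13 mm above its underside, the end that meets the stop.
- carriage_push (a point): Middle of the tail face of the push plate (the face towards the robot), 36 mm above the carriage's underside: push here, along the carriage's x.
- guard (a joint): Angle of the guard door: 0 = shut, grows as it opens towards the robot (to 2.0 rad). White upright leaf 8 mm thick, 175 mm wide, from 44 to 104 mm above the table, hinged on the left (+y) of the doorway; it stays where it is left. In the last 0.1 rad a sprung ball catch at the right post resists (a few newtons), then snaps it to 0.
- guard_hinge (a point): Point on the hinge line of the guard door, in its outer face, 74 mm above the table.
- guard_edge (a point): Point on the outer face of the guard door (the face that looks to the robot when shut), 130 mm from the hinge line and 45 mm from the free edge, at mid-height, 74 mm above the table: push here.
- padlock: Brass padlock lying on the table to the right of the machine's front, body 45 x 42 x 22 mm, shackle to its +x; origin under the body's middle. Leave it.
- lock_barrel: Steel lock barrel standing on the table to the right of the machine, 65 x 16 x 32 mm, long side along its x; origin under its middle. Leave it.
- oil_bottle: White oil bottle, 48 mm across, 130 mm high, standing on the table at the right; origin under its middle. Leave it.
There are look-alikes about, which are no part of the job. What is shaped like the carriage but purple or red is not meant.

How it is judged:
On the way, in this order (a step that is already met when the one before it is completed fails the run):
1. the carriage's nose presses on the hidden stop with more than 1 N for 0.1 s (contact force between carriage and gauge_pad_c0 above 1 N), for 0.1 s.
2. the guard door is shut on its catch (under 0.03 rad) (value of joint guard below 0.03 rad), for 0.2 s.
At the end, for the whole second after the job is handed in: The carriage lies still between its rails with its nose against the hidden stop (within 3 mm), and the guard door is shut and at rest on its catch (under 0.03 rad) (distance between carriage_nose and gauge_pad_c0 below 0.008 m and z of carriage in the frame of machine below 0.034 m and linear speed of carriage below 0.01 m/s and value of joint guard below 0.03 rad and velocity of joint guard below 0.05 rad/s); the robot touches nothing.
It fails at once if the stop is rammed: more than 20 N on it (contact force between carriage and gauge_pad_c0 above 20 N).
It fails at once if the padlock, the lock barrel or the oil bottle is moved more than 30 mm (distance of any of padlock, lock_barrel, oil_bottle from where it was at the start of the episode above 0.03 m).
It also fails if it takes over 56 s, if anything falls off the work surface, if the arm or the gripper's body presses on something with over 40 N, if the wrist force passes 120 N, or if a joint passes its speed limit or range.

ROBOT

A 7-joint arm with a two-finger parallel gripper is mounted at the origin on the work surface. World frame = base frame: x ahead of the robot, y to its left, z up, the work surface at z = 0. Lengths are in m, angles in rad, forces in N, time in s.
With the tool pointing down it reaches from about 0.4 to 0.85 m from the base axis. Payload 10.4 kg.
Tool frame: the origin (TCP) lies on the centre line of the jaws, within the pads' length; the fingertips stand 11 mm ahead of it and the grasp point (between the pads) lies 8 mm behind it (manip.finger_overhang is the distance from the TCP to the fingertips, in m); z points along the fingers, y is the line along which they close (so a half turn about z gives the same grasp; the last joint's range is limited). The gripper opens to 85 mm and grips with 20 to 120 N. Pads are 22 mm wide; open, the fingers measure 114 mm over their backs; the gripper's body (76 mm by 85 mm) begins 54 mm behind the grasp point. The pads swing forward as they close: fully open they stand 13 mm farther back than shut.
Start: joints at [1.229, 0.332, -0.065, 1.46, 0.022, 1.35, -0.088], TCP at [0.196, -0.594, 0.242] pointing down, gripper open.
Joint ranges: [-2.6, 2.6], [-0.5, 2.12], [-1.47, 1.34], [0.16, 2.42], [-1.27, 4.41], [0.06, 2.06], [-2.6, 2.6]. Speed limits (rad/s): [2.22, 2.22, 2.79, 2.79, 3.14, 3.14, 3.14].

INTERFACE

Orientations are given as a unit quaternion [x, y, z, w].
In Python, from workcell import manip, imaging, workorder gives the robot as it stands.
- The arm moves only by the tool jog_arm, never from a script. Its argument "deltas" is a list of rows, each an object with "gripper": the opening, from 0 (shut) to 1 (fully open); "offset": the shift along the tool's x, y, z in m, a list of three; "rotation": the turn, a rotation vector about the tool's x, y, z in degrees, a list of three. In form: [{"gripper": gripper, "offset": [tx, ty, tz], "rotation": [ax, ay, az]}, ...]. A call has 1 to 20 rows; each row shifts and turns the commanded pose from where the row before left it, along the tool's axes as they then stand; what a row does not reach is not made up. A row lasts 1/10 s, in which the tool goes at most 50 mm and 8.59 degrees, less where a joint would pass 70% of its speed; a pose out of reach is approached as far as the arm can. A call with a gripper value outside its range is refused whole. The fingers move at their own pace and stop on an object; "newtons" is the grip in N (left out, the last holds). Time passes only in rows, so rows that do not move let the fingers close. It gives the time, the measured TCP pose, the force, the opening and the grip force at its end, in the units of the state.
- manip.get_obs(): the state, without advancing time (a new reading comes with each control period).
- imaging.camera(name): name is "scene" or "top"; returns the picture (420x560x3 uint8, blue, green, red); there is no depth.
- imaging.camera_model(name): a dict with "camera_matrix" (3x3 intrinsics, pixels), "k1" (the pictures are not rectified: a ray, as slopes to the right and down, at radius r is drawn at 1 + k1 r^2 times it, then the intrinsics apply), "world_to_cam" (4x4, takes a point from world to camera coordinates). Camera axes: x right, y up, looking along -z (the intrinsics and any distortion apply to the point x, -y, -z); pixel columns grow to the right and rows downward; lengths in m; the calibration is good to about 2 mm. A picture is of the moment at which its call begins. camera_model takes no time and is no camera call.
- workorder.hand_in(): hands the job in; it is judged then, once.
The state is a dict: "clock": time; "joint_pos": joint angles; "joint_velocities": joint speeds; "tau": joint torques, N m; "position": TCP position; "ee_rot": TCP orientation; "ft_force": force on the tool from outside, world axes, zero at the start; "torque": the same for the moment, N m; "grip_width": opening from 0.0 (shut) to 1.0 (fully open); "grasp_force": force on a finger pad.
Only numpy, scipy, OpenCV 4.12 (cv2) and the standard library are available. Lean on these libraries where they do the work, as an engineer would, in place of code of your own. Each camera call takes 0.05 s, during which the arm holds its last target. There are 200 camera calls.

## Working session

There is one attempt and no reset: what is moved stays moved. The work goes in short steps, Python scripts to look and compute and a tool call to move; the robot and the scene stay as the last step left them, time stands still between calls to the robot, and variables do not carry over. Pictures are saved under pics/ and viewed, at most 10 in all, crops included, and the job is handed in when it is done.

Besides the shell and the picture viewer there is one more tool, called after "Emit:" by a JSON object that holds its "method" and its "body". jog_arm: Moves the arm, as the interface text tells. Its arguments: {"type":"object","properties":{"deltas":{"type":"array","items":{"type":"object","properties":{"gripper":{"type":"number"},"offset":{"type":"array","items":{"type":"number"}},"rotation":{"type":"array","items":{"type":"number"}}}}},"newtons":{"type":"number"}},"required":["deltas"]}

```bash
mkdir -p pics; cat > h.py <<'E'
import numpy as np, cv2
from workcell import manip, imaging, workorder
def ray(n,u,v):
    m=imaging.camera_model(n);K=np.array(m["camera_matrix"]);T=np.array(m["world_to_cam"])
    p=cv2.undistortPoints(np.array([[[u,v]]],float),K,np.array([m["k1"],0,0,0,0.]),None,None,None,(3,100,1e-12)) if False else cv2.undistortPoints(np.array([[[u,v]]],float),K,np.array([m["k1"],0,0,0.]))
    x,y=p[0,0];d=T[:3,:3].T@np.array([x,-y,-1]);return -T[:3,:3].T@T[:3,3],d
def onz(n,u,v,z):
    o,d=ray(n,u,v);return o+d*(z-o[2])/d[2]
def proj(n,P):
    m=imaging.camera_model(n);K=np.array(m["camera_matrix"]);T=np.array(m["world_to_cam"])
    c=T[:3,:3]@np.array(P)+T[:3,3];x,y=c[0]/-c[2],-c[1]/-c[2];s=1+m["k1"]*(x*x+y*y)
    return (K@[x*s,y*s,1])[:2]
E
python3 - <<'E'
from h import *
for n in("scene","top"):
    im=imaging.camera(n);cv2.imwrite(f"pics/{n}0.png",im)
    print(n,np.round(ray(n,280,210),3),imaging.camera_model(n)["k1"])
o=manip.get_obs();print(o)
E
```

```text
scene [[ 1.357 -0.507  0.775]
 [-0.697  0.374 -0.612]] -0.09162552039893489
top [[ 0.338 -0.077  1.308]
 [ 0.147 -0.012 -0.989]] -0.04202443966777595
{'clock': 0.1, 'joint_pos': array([ 1.229397  ,  0.33277263, -0.06470209,  1.46085824,  0.02158126,
        1.34994678, -0.08848647]), 'joint_velocities': array([ 0.00149978, -0.0011845 ,  0.00096843, -0.00264311,  0.00095642,
       -0.00088816,  0.00098393]), 'tau': array([ 2.55476501e-03, -6.26748919e+01,  4.99807019e-02, -3.92427456e+01,
        1.65228930e-02,  7.08593521e-03,  1.48635843e-05]), 'position': array([ 0.19578887, -0.5931855 ,  0.24161758]), 'ee_rot': array([ 9.87320114e-01,  1.58740595e-01, -1.23258386e-04, -6.33333660e-04]), 'ft_force': array([ 0.20139145, -0.10107033,  0.11761219]), 'torque': array([ 0.00509907,  0.02081789, -0.00876478]), 'grasp_force': 0.0, 'grip_width': 1.0022247800831823}
```

View pics/scene0.png

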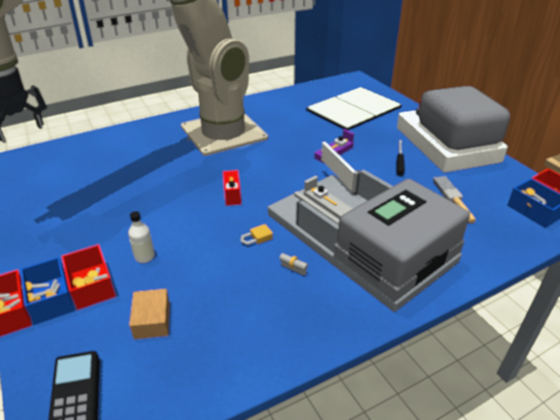

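View pics/top0.png

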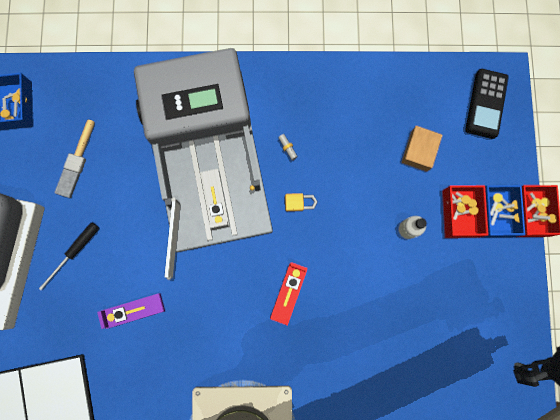

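Candidates for the carriage in the top view: steel slide between the rails (214,200), red look-alike (289,293), purple look-alike (131,310). By the description it is the steel one. I'll check it in a close crop.

```bash
python3 - <<'E'
import cv2
a=cv2.imread("pics/top0.png")[110:290,120:290];cv2.imwrite("pics/c1.png",cv2.resize(a,None,fx=3.3,fy=3.3,interpolation=cv2.INTER_CUBIC))
a=cv2.imread("pics/scene0.png")[130:310,260:480];cv2.imwrite("pics/c2.png",cv2.resize(a,None,fx=3.3,fy=3.3,interpolation=cv2.INTER_CUBIC))
E
```

```text
(no output)
```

View pics/c1.png

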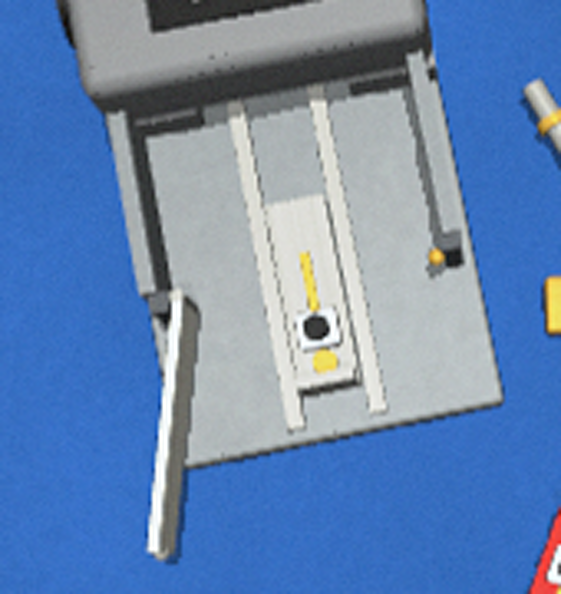

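View pics/c2.png

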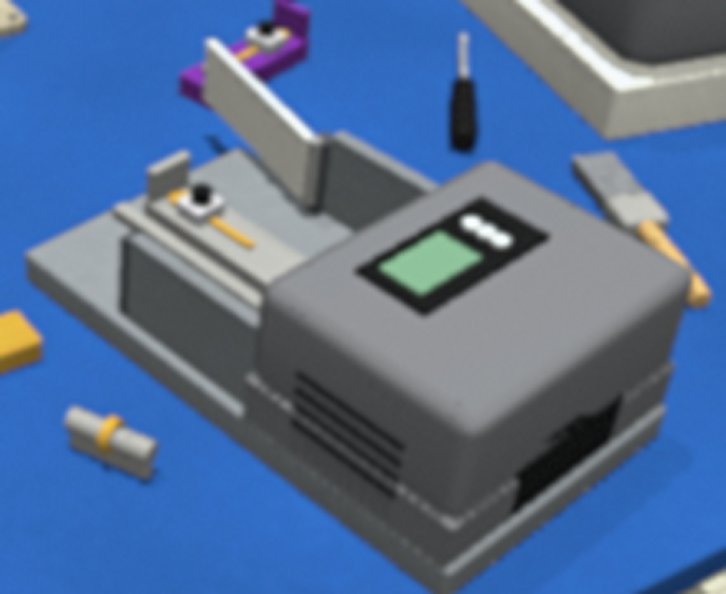

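The crop confirms it: the steel carriage is at about top (214,200), with its push plate at the tail near (219,226). The door leaf runs from the hinge at about (173,199) to the free edge at about (169,278).

```bash
python3 - <<'E'
from h import *
def c1(x,y,z): return onz("top",120+x/3.3,110+y/3.3,z)
def c2(x,y,z): return onz("scene",260+x/3.3,130+y/3.3,z)
P={}
for k,a in dict(bedR=(503,402,.03),bedRback=(440,105,.03),bedFL=(187,467,.03),rLf=(297,430,.04),rRf=(377,409,.04),rLb=(237,108,.04),rRb=(317,97,.04),
  plL=(301,391,.082),plR=(357,380,.082),noseL=(268,204,.052),noseR=(320,195,.052),doorTip=(150,552,.104),doorTip2=(175,556,.104),doorH=(176,291,.104),doorH2=(190,293,.104),cheekR=(440,238,.105),cheekL=(135,120,.105),knob=(317,328,.07)).items():
    P[k]=c1(*a);print(k,np.round(P[k],4))
print("scene:")
for k,a in dict(plTopL=(187,152,.082),plTopR=(149,175,.082),doorTip=(208,40,.104),doorH=(318,138,.104),bedFR=(28,257,.03)).items():
    print(k,np.round(c2(*a),4))
for a in("rLf","rLb"),("rRf","rRb"),("bedR","bedRback"),:
    d=P[a[1]]-P[a[0]];print(a,np.degrees(np.arctan2(d[1],d[0])))
d=P["bedFL"]-P["bedR"];print(np.degrees(np.arctan2(-d[0],d[1])))
E
```

```text
bedR [ 0.4759 -0.0735  0.03  ]
bedRback [ 0.6976 -0.0284  0.03  ]
bedFL [0.431  0.1536 0.03  ]
rLf [0.456  0.0738 0.04  ]
rRf [0.4706 0.0168 0.04  ]
rLb [0.6936 0.1202 0.04  ]
rRb [0.7015 0.0616 0.04  ]
plL [0.4792 0.0663 0.082 ]
plR [0.4866 0.0276 0.082 ]
noseL [0.6186 0.0949 0.052 ]
noseR [0.6249 0.0575 0.052 ]
doorTip [0.3688 0.1641 0.104 ]
doorTip2 [0.366  0.1473 0.104 ]
doorH [0.5464 0.1501 0.104 ]
doorH2 [0.545  0.1404 0.104 ]
cheekR [ 0.5819 -0.0311  0.105 ]
cheekL [0.6673 0.181  0.105 ]
knob [0.5251 0.0569 0.07  ]
scene:
plTopL [0.4836 0.0707 0.082 ]
plTopR [0.4974 0.0274 0.082 ]
doorTip [0.3711 0.1604 0.104 ]
doorH [0.5427 0.1537 0.104 ]
bedFR [ 0.486  -0.0739  0.03  ]
('rLf', 'rLb') 11.059160762306202
('rRf', 'rRb') 10.992874315590733
('bedR', 'bedRback') 11.476912908214127
11.176126841722006
```

Emit:
{"method": "jog_arm", "body": {"deltas": [{"gripper":0,"offset":[0,0,0],"rotation":[0,0,7.2]},{"gripper":0,"offset":[0.035,-0.03,0],"rotation":[0,0,0]},{"gripper":0,"offset":[0.035,-0.03,0],"rotation":[0,0,0]},{"gripper":0,"offset":[0.035,-0.03,0],"rotation":[0,0,0]},{"gripper":0,"offset":[0.035,-0.03,0],"rotation":[0,0,0]},{"gripper":0,"offset":[0.035,-0.03,0],"rotation":[0,0,0]},{"gripper":0,"offset":[0.035,-0.03,0],"rotation":[0,0,0]},{"gripper":0,"offset":[0.035,-0.03,0],"rotation":[0,0,0]},{"gripper":0,"offset":[0.015,-0.045,0],"rotation":[0,0,0]},{"gripper":0,"offset":[0.015,-0.045,0],"rotation":[0,0,0]},{"gripper":0,"offset":[0.015,-0.045,0],"rotation":[0,0,0]},{"gripper":0,"offset":[0.015,-0.045,0],"rotation":[0,0,0]},{"gripper":0,"offset":[0.015,-0.045,0],"rotation":[0,0,0]},{"gripper":0,"offset":[0.015,-0.045,0],"rotation":[0,0,0]},{"gripper":0,"offset":[0.015,-0.045,0],"rotation":[0,0,0]},{"gripper":0,"offset":[0.015,-0.045,0],"rotation":[0,0,0]},{"gripper":0,"offset":[0,0,0],"rotation":[0,0,0]}]}}

```text
clock: 1.8
position: [0.4446, 0.0424, 0.2426]
ee_rot: [0.995, 0.101, 0.0, -0.001]
ft_force: [0.4, -0.5, -0.9]
grip_width: -0.001
grasp_force: 0.0
```

Emit:
{"method": "jog_arm", "body": {"deltas": [{"gripper":0,"offset":[0,0,0.043],"rotation":[0,0,0]},{"gripper":0,"offset":[0,0,0.043],"rotation":[0,0,0]},{"gripper":0,"offset":[0,0,0.043],"rotation":[0,0,0]},{"gripper":0,"offset":[0,0,0.043],"rotation":[0,0,0]},{"gripper":0,"offset":[0,0,0],"rotation":[0,0,0]},{"gripper":0,"offset":[0,0,0],"rotation":[0,0,0]}]}}

```text
clock: 2.4
position: [0.4446, 0.036, 0.0709]
ee_rot: [0.995, 0.097, -0.001, -0.0]
ft_force: [1.2, 0.5, 1.3]
grip_width: 0.001
grasp_force: 0.0
```

```bash
python3 - <<'E'
from h import *
o=manip.get_obs();print(o["position"],o["ft_force"],o["ee_rot"])
a=imaging.camera("scene")[130:310,260:480];cv2.imwrite("pics/c3.png",cv2.resize(a,None,fx=3.3,fy=3.3,interpolation=cv2.INTER_CUBIC))
E
```

```text
[0.44461102 0.03601577 0.07090373] [1.17892835 0.48268771 1.31263801] [ 9.95331848e-01  9.65092879e-02 -6.09892999e-04 -3.12313551e-04]
```

View pics/c3.png

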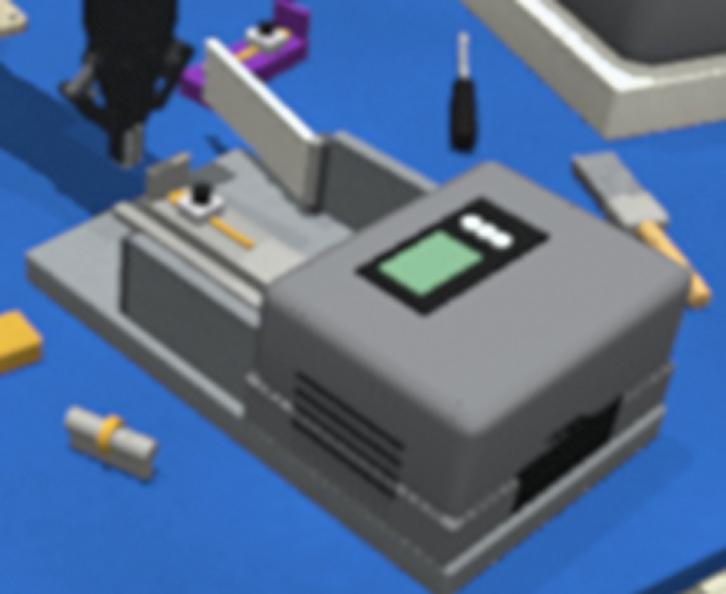

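The fingers stand behind the push plate (c3 (125,160) against the plate at (168,175)). I'm a few mm to the right, so I'll correct that while approaching.

Emit:
{"method": "jog_arm", "body": {"deltas": [{"gripper":0,"offset":[0,-0.006,0.001],"rotation":[0,0,0]},{"gripper":0,"offset":[0.008,0,0],"rotation":[0,0,0]},{"gripper":0,"offset":[0.008,0,0],"rotation":[0,0,0]},{"gripper":0,"offset":[0.005,0,0],"rotation":[0,0,0]},{"gripper":0,"offset":[0.005,0,0],"rotation":[0,0,0]},{"gripper":0,"offset":[0.005,0,0],"rotation":[0,0,0]},{"gripper":0,"offset":[0.005,0,0],"rotation":[0,0,0]},{"gripper":0,"offset":[0.005,0,0],"rotation":[0,0,0]},{"gripper":0,"offset":[0.005,0,0],"rotation":[0,0,0]},{"gripper":0,"offset":[0.005,0,0],"rotation":[0,0,0]}]}}

```text
clock: 3.45
position: [0.494, 0.0517, 0.0692]
ee_rot: [0.995, 0.096, -0.0, 0.0]
ft_force: [-0.6, 1.0, -0.9]
grip_width: -0.001
grasp_force: 0.4
```

Emit:
{"method": "jog_arm", "body": {"deltas": [{"gripper":0,"offset":[0.005,0,0],"rotation":[0,0,0]},{"gripper":0,"offset":[0.005,0,0],"rotation":[0,0,0]},{"gripper":0,"offset":[0.005,0,0],"rotation":[0,0,0]},{"gripper":0,"offset":[0.005,0,0],"rotation":[0,0,0]},{"gripper":0,"offset":[0.005,0,0],"rotation":[0,0,0]},{"gripper":0,"offset":[0.005,0,0],"rotation":[0,0,0]}]}}

```text
clock: 4.05
position: [0.5235, 0.0574, 0.0693]
ee_rot: [0.995, 0.096, -0.0, 0.0]
ft_force: [-1.0, -0.8, -0.7]
grip_width: 0.002
grasp_force: 0.5
```

Emit:
{"method": "jog_arm", "body": {"deltas": [{"gripper":0,"offset":[0.005,0,0],"rotation":[0,0,0]},{"gripper":0,"offset":[0.005,0,0],"rotation":[0,0,0]},{"gripper":0,"offset":[0.005,0,0],"rotation":[0,0,0]},{"gripper":0,"offset":[0.005,0,0],"rotation":[0,0,0]},{"gripper":0,"offset":[0.005,0,0],"rotation":[0,0,0]}]}}

```text
clock: 4.55
position: [0.548, 0.0623, 0.0693]
ee_rot: [0.995, 0.096, -0.0, 0.0]
ft_force: [-1.8, -1.0, 0.3]
grip_width: 0.003
grasp_force: 0.7
```

```bash
python3 - <<'E'
from h import *
o=manip.get_obs();print(o["position"],o["ft_force"])
a=imaging.camera("scene")[130:310,260:480];cv2.imwrite("pics/c4.png",cv2.resize(a,None,fx=3.3,fy=3.3,interpolation=cv2.INTER_CUBIC))
F=[]
for i in range(8):
    imaging.camera("top");F.append(manip.get_obs()["ft_force"])
print(np.mean(F,0),np.std(F,0))
E
```

```text
[0.54799416 0.06226207 0.06930409] [-1.77707765 -1.01452712  0.31194059]
[-0.27682922  0.01311636 -0.12043525] [0.3797418  0.24991132 0.43656586]
```

View pics/c4.png

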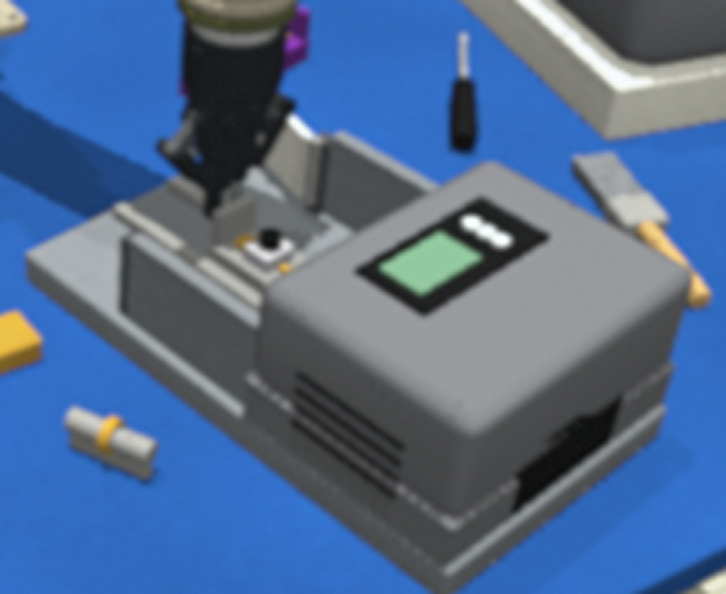

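The carriage moves with the fingers: the plate is at (232,215) and the nose is under the hood. From here I'll feel for the stop in small steps.

Emit:
{"method": "jog_arm", "body": {"deltas": [{"gripper":0,"offset":[0.004,0,0],"rotation":[0,0,0]},{"gripper":0,"offset":[0.002,0,0],"rotation":[0,0,0]},{"gripper":0,"offset":[0.002,0,0],"rotation":[0,0,0]}]}}

```text
clock: 5.3
position: [0.5555, 0.0637, 0.0693]
ee_rot: [0.995, 0.096, -0.0, 0.0]
ft_force: [-2.4, -0.5, 2.4]
grip_width: 0.004
grasp_force: 1.1
```

Emit:
{"method": "jog_arm", "body": {"deltas": [{"gripper":0,"offset":[0.002,0,0],"rotation":[0,0,0]},{"gripper":0,"offset":[0.002,0,0],"rotation":[0,0,0]}]}}

```text
clock: 5.5
position: [0.5595, 0.0645, 0.0693]
ee_rot: [0.995, 0.096, -0.0, 0.0]
ft_force: [-1.6, -0.6, 3.0]
grip_width: -0.003
grasp_force: 1.1
```

Emit:
{"method": "jog_arm", "body": {"deltas": [{"gripper":0,"offset":[0.002,0,0],"rotation":[0,0,0]},{"gripper":0,"offset":[0.002,0,0],"rotation":[0,0,0]}]}}

```text
clock: 5.7
position: [0.5635, 0.0653, 0.0693]
ee_rot: [0.995, 0.096, -0.0, 0.0]
ft_force: [-1.9, -0.6, 1.5]
grip_width: -0.002
grasp_force: 1.0
```

Emit:
{"method": "jog_arm", "body": {"deltas": [{"gripper":0,"offset":[0.002,0,0],"rotation":[0,0,0]},{"gripper":0,"offset":[0.002,0,0],"rotation":[0,0,0]}]}}

```text
clock: 5.9
position: [0.5674, 0.0661, 0.0693]
ee_rot: [0.995, 0.096, 0.0, 0.0]
ft_force: [-1.8, -0.5, 1.6]
grip_width: 0.003
grasp_force: 1.0
```

Emit:
{"method": "jog_arm", "body": {"deltas": [{"gripper":0,"offset":[0.002,0,0],"rotation":[0,0,0]},{"gripper":0,"offset":[0.002,0,0],"rotation":[0,0,0]}]}}

```text
clock: 6.1
position: [0.5713, 0.0668, 0.0693]
ee_rot: [0.995, 0.096, 0.0, 0.0]
ft_force: [-1.5, 0.2, 0.5]
grip_width: 0.002
grasp_force: 1.0
```

Emit:
{"method": "jog_arm", "body": {"deltas": [{"gripper":0,"offset":[0.002,0,0],"rotation":[0,0,0]},{"gripper":0,"offset":[0.002,0,0],"rotation":[0,0,0]}]}}

```text
clock: 6.3
position: [0.5753, 0.0676, 0.0693]
ee_rot: [0.995, 0.096, 0.0, 0.0]
ft_force: [-2.2, -0.2, 0.2]
grip_width: 0.003
grasp_force: 0.9
```

Emit:
{"method": "jog_arm", "body": {"deltas": [{"gripper":0,"offset":[0.002,0,0],"rotation":[0,0,0]},{"gripper":0,"offset":[0.002,0,0],"rotation":[0,0,0]}]}}

```text
clock: 6.5
position: [0.5792, 0.0683, 0.0693]
ee_rot: [0.995, 0.096, 0.0, 0.0]
ft_force: [-1.3, -0.2, 0.4]
grip_width: 0.001
grasp_force: 0.9
```

Emit:
{"method": "jog_arm", "body": {"deltas": [{"gripper":0,"offset":[0.002,0,0],"rotation":[0,0,0]},{"gripper":0,"offset":[0.002,0,0],"rotation":[0,0,0]}]}}

```text
clock: 6.7
position: [0.5831, 0.0691, 0.0693]
ee_rot: [0.995, 0.096, 0.0, 0.0]
ft_force: [-2.2, -0.1, 1.7]
grip_width: -0.0
grasp_force: 0.9
```

Emit:
{"method": "jog_arm", "body": {"deltas": [{"gripper":0,"offset":[0.002,0,0],"rotation":[0,0,0]},{"gripper":0,"offset":[0.002,0,0],"rotation":[0,0,0]}]}}

```text
clock: 6.9
position: [0.587, 0.0699, 0.0693]
ee_rot: [0.995, 0.096, 0.0, 0.0]
ft_force: [-1.6, -0.1, 1.1]
grip_width: -0.001
grasp_force: 0.9
```

Emit:
{"method": "jog_arm", "body": {"deltas": [{"gripper":0,"offset":[0.002,0,0],"rotation":[0,0,0]},{"gripper":0,"offset":[0.002,0,0],"rotation":[0,0,0]}]}}

```text
clock: 7.1
position: [0.5896, 0.0703, 0.0693]
ee_rot: [0.995, 0.096, -0.002, 0.0]
ft_force: [-12.5, -3.1, 10.7]
grip_width: -0.003
grasp_force: 6.7
```

The stop is felt at about 11 N. I'll ease off slowly.

Emit:
{"method": "jog_arm", "body": {"deltas": [{"gripper":0,"offset":[-0.001,0,0],"rotation":[0,0,0]},{"gripper":0,"offset":[0,0,0],"rotation":[0,0,0]}]}}

```text
clock: 7.3
position: [0.5894, 0.0702, 0.0692]
ee_rot: [0.995, 0.096, -0.0, 0.0]
ft_force: [-5.6, -2.2, 3.0]
grip_width: -0.002
grasp_force: 2.7
```

Emit:
{"method": "jog_arm", "body": {"deltas": [{"gripper":0,"offset":[-0.001,0,0],"rotation":[0,0,0]},{"gripper":0,"offset":[-0.0005,0,0],"rotation":[0,0,0]},{"gripper":0,"offset":[-0.0005,0,0],"rotation":[0,0,0]},{"gripper":0,"offset":[0,0,0],"rotation":[0,0,0]}]}}

```text
clock: 7.7
position: [0.5879, 0.07, 0.0692]
ee_rot: [0.995, 0.096, 0.0, -0.0]
ft_force: [-1.1, -1.5, -1.2]
grip_width: -0.002
grasp_force: 0.7
```

Emit:
{"method": "jog_arm", "body": {"deltas": [{"gripper":0,"offset":[-0.0005,0,0],"rotation":[0,0,0]},{"gripper":0,"offset":[-0.0005,0,0],"rotation":[0,0,0]},{"gripper":0,"offset":[-0.0005,0,0],"rotation":[0,0,0]},{"gripper":0,"offset":[-0.001,0,0],"rotation":[0,0,0]},{"gripper":0,"offset":[-0.003,0,0],"rotation":[0,0,0]},{"gripper":0,"offset":[-0.008,0,0],"rotation":[0,0,0]},{"gripper":0,"offset":[-0.01,0,-0.01],"rotation":[0,0,0]},{"gripper":0,"offset":[-0.01,0,-0.03],"rotation":[0,0,0]},{"gripper":0,"offset":[0,0,-0.04],"rotation":[0,0,0]},{"gripper":0,"offset":[0,0,-0.03],"rotation":[0,0,0]},{"gripper":0,"offset":[-0.02,-0.03,0],"rotation":[0,0,0]},{"gripper":0,"offset":[-0.02,-0.03,0],"rotation":[0,0,0]},{"gripper":0,"offset":[-0.02,-0.03,0],"rotation":[0,0,0]},{"gripper":0,"offset":[-0.02,-0.03,0],"rotation":[0,0,0]},{"gripper":0,"offset":[-0.02,-0.04,0],"rotation":[0,0,0]},{"gripper":0,"offset":[0,0,0],"rotation":[0,0,0]}]}}

```text
clock: 9.3
position: [0.4223, 0.2059, 0.1796]
ee_rot: [0.995, 0.1, 0.0, 0.0]
ft_force: [0.1, 0.2, 0.5]
grip_width: 0.001
grasp_force: 0.0
```

```bash
python3 - <<'E'
from h import *
o=manip.get_obs();p=o["position"];print(p,o["ft_force"])
t=np.radians(11.05);R=np.array([[np.cos(t),-np.sin(t)],[np.sin(t),np.cos(t)]]);O=np.array([.561,.0655]);H=np.array([0,.0875])
prev=R.T@(p[:2]-O);print("machine",prev)
for th,ex in [(105,.02),(105,.005),(97,0),(89,0),(81,0),(73,0),(65,0),(57,0),(49,0),(41,0),(33,0),(25,0),(17,0),(9,0),(5,0),(1,0),(-1,0)]:
    a=np.radians(th);e=np.array([-np.sin(a),-np.cos(a)]);n=np.array([-np.cos(a),np.sin(a)])
    C=H+.128*e+(.011*abs(n[0])+.0145*abs(n[1])+ex)*n
    d=C-prev;print(th,np.round(C,4),"tool d",np.round([d[0],-d[1]],4));prev=C
cv2.imwrite("pics/t1.png",cv2.resize(imaging.camera("top")[110:290,120:290],None,fx=3.3,fy=3.3,interpolation=cv2.INTER_CUBIC))
E
```

```text
[0.42227736 0.2058508  0.17957344] [0.06283295 0.16264619 0.46340974]
machine [-0.10925035  0.16433709]
105 [-0.1141  0.1562] tool d [-0.0048  0.0081]
105 [-0.118   0.1417] tool d [-0.0039  0.0145]
97 [-0.1251  0.1187] tool d [-0.0071  0.023 ]
89 [-0.1282  0.1   ] tool d [-0.0031  0.0188]
81 [-0.1289  0.0833] tool d [-0.0007  0.0166]
73 [-0.1274  0.0664] tool d [0.0015 0.0169]
65 [-0.1235  0.0495] tool d [0.0039 0.0169]
57 [-0.1172  0.033 ] tool d [0.0063 0.0165]
49 [-0.1085  0.0172] tool d [0.0087 0.0158]
41 [-0.0974  0.0026] tool d [0.0111 0.0146]
33 [-0.0841 -0.0105] tool d [0.0133 0.0131]
25 [-0.0687 -0.0217] tool d [0.0154 0.0112]
17 [-0.0515 -0.0306] tool d [0.0171 0.0089]
9 [-0.033  -0.0369] tool d [0.0185 0.0063]
5 [-0.0233 -0.0389] tool d [0.0097 0.0021]
1 [-0.0135 -0.0403] tool d [0.0098 0.0013]
-1 [-0.009  -0.0407] tool d [0.0045 0.0004]
```

View pics/t1.png

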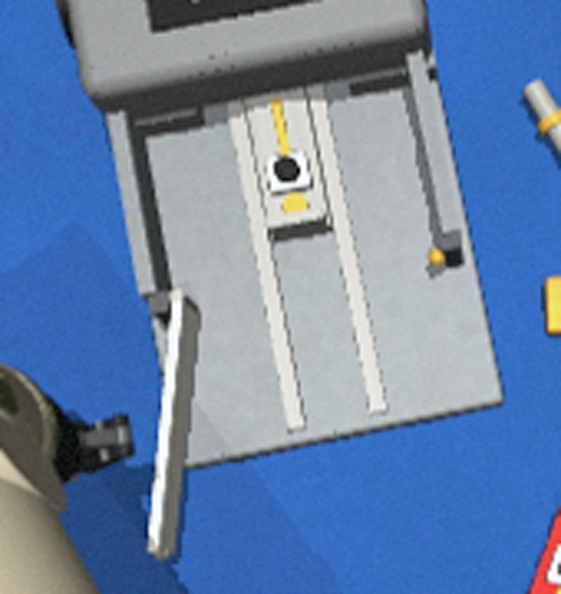

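The carriage sits deep on the stop (plate at (300,228)), and the fingers are left of the open leaf with clearance. Now I'll descend and start the arc.

Emit:
{"method": "jog_arm", "body": {"deltas": [{"gripper":0,"offset":[-0.005,0,0.035],"rotation":[0,0,0]},{"gripper":0,"offset":[0,0,0.035],"rotation":[0,0,0]},{"gripper":0,"offset":[0,0,0.035],"rotation":[0,0,0]},{"gripper":0,"offset":[0,0,0],"rotation":[0,0,0]},{"gripper":0,"offset":[-0.002,0.012,0],"rotation":[0,0,0]},{"gripper":0,"offset":[-0.002,0.01,0],"rotation":[0,0,0]},{"gripper":0,"offset":[-0.003,0.012,0],"rotation":[0,0,0]},{"gripper":0,"offset":[-0.004,0.011,0],"rotation":[0,0,0]},{"gripper":0,"offset":[-0.002,0.01,0],"rotation":[0,0,0]},{"gripper":0,"offset":[-0.001,0.009,0],"rotation":[0,0,0]}]}}

```text
clock: 10.35
position: [0.4208, 0.1342, 0.0755]
ee_rot: [0.995, 0.096, 0.001, 0.0]
ft_force: [1.2, 1.8, 1.7]
grip_width: -0.007
grasp_force: 1.2
```

Emit:
{"method": "jog_arm", "body": {"deltas": [{"gripper":0,"offset":[-0.001,0.011,0],"rotation":[0,0,0]},{"gripper":0,"offset":[0.0,0.0085,0],"rotation":[0,0,0]},{"gripper":0,"offset":[0.001,0.0085,0],"rotation":[0,0,0]},{"gripper":0,"offset":[0.001,0.0085,0],"rotation":[0,0,0]},{"gripper":0,"offset":[0.002,0.0085,0],"rotation":[0,0,0]},{"gripper":0,"offset":[0.003,0.008,0],"rotation":[0,0,0]},{"gripper":0,"offset":[0.003,0.008,0],"rotation":[0,0,0]},{"gripper":0,"offset":[0.004,0.008,0],"rotation":[0,0,0]},{"gripper":0,"offset":[0.004,0.008,0],"rotation":[0,0,0]},{"gripper":0,"offset":[0.005,0.0075,0],"rotation":[0,0,0]},{"gripper":0,"offset":[0.006,0.007,0],"rotation":[0,0,0]}]}}

```text
clock: 11.45
position: [0.4653, 0.0499, 0.0742]
ee_rot: [0.995, 0.096, -0.0, 0.0]
ft_force: [-0.1, 1.3, -0.1]
grip_width: -0.001
grasp_force: 0.4
```

Emit:
{"method": "jog_arm", "body": {"deltas": [{"gripper":0,"offset":[0.0065,0.0065,0],"rotation":[0,0,0]},{"gripper":0,"offset":[0.0065,0.0065,0],"rotation":[0,0,0]},{"gripper":0,"offset":[0.0075,0.006,0],"rotation":[0,0,0]},{"gripper":0,"offset":[0.008,0.005,0],"rotation":[0,0,0]},{"gripper":0,"offset":[0.008,0.005,0],"rotation":[0,0,0]},{"gripper":0,"offset":[0.009,0.004,0],"rotation":[0,0,0]},{"gripper":0,"offset":[0.009,0.003,0],"rotation":[0,0,0]},{"gripper":0,"offset":[0.009,0.003,0],"rotation":[0,0,0]}]}}

```text
clock: 12.25
position: [0.5354, 0.0245, 0.0743]
ee_rot: [0.995, 0.096, -0.0, 0.0]
ft_force: [0.1, -0.4, 0.1]
grip_width: 0.002
grasp_force: 0.0
```

Emit:
{"method": "jog_arm", "body": {"deltas": [{"gripper":0,"offset":[0.005,0.001,0],"rotation":[0,0,0]},{"gripper":0,"offset":[0.004,0.001,0],"rotation":[0,0,0]}]}}

```text
clock: 12.45
position: [0.5442, 0.0244, 0.0742]
ee_rot: [0.995, 0.097, -0.0, -0.0]
ft_force: [-2.0, 0.8, 0.7]
grip_width: 0.001
grasp_force: 0.0
```

Emit:
{"method": "jog_arm", "body": {"deltas": [{"gripper":0,"offset":[0.003,0.0005,0],"rotation":[0,0,0]},{"gripper":0,"offset":[0.003,0.0005,0],"rotation":[0,0,0]}]}}

```text
clock: 12.65
position: [0.5486, 0.0246, 0.0739]
ee_rot: [0.995, 0.097, -0.002, 0.0]
ft_force: [-6.2, 1.7, 4.0]
grip_width: 0.001
grasp_force: 0.0
```

Emit:
{"method": "jog_arm", "body": {"deltas": [{"gripper":0,"offset":[0.002,0,0],"rotation":[0,0,0]},{"gripper":0,"offset":[0.002,0,0],"rotation":[0,0,0]}]}}

```text
clock: 12.85
position: [0.5532, 0.0251, 0.074]
ee_rot: [0.995, 0.097, -0.001, 0.0]
ft_force: [-1.3, -0.6, -0.4]
grip_width: -0.003
grasp_force: 0.0
```

The force built to 6 N and then dropped, so the catch probably snapped. I'll confirm by feeling for a firm end.

Emit:
{"method": "jog_arm", "body": {"deltas": [{"gripper":0,"offset":[0.002,0,0],"rotation":[0,0,0]},{"gripper":0,"offset":[0.001,0,0],"rotation":[0,0,0]}]}}

```text
clock: 13.05
position: [0.5567, 0.0257, 0.0743]
ee_rot: [0.995, 0.096, -0.0, 0.0]
ft_force: [-5.3, -0.2, 3.0]
grip_width: -0.003
grasp_force: 0.0
```

Emit:
{"method": "jog_arm", "body": {"deltas": [{"gripper":0,"offset":[0.0015,0,0],"rotation":[0,0,0]},{"gripper":0,"offset":[0,0,0],"rotation":[0,0,0]}]}}

```text
clock: 13.25
position: [0.5566, 0.0256, 0.0737]
ee_rot: [0.995, 0.096, -0.002, 0.0]
ft_force: [-9.0, -2.5, 3.0]
grip_width: 0.0
grasp_force: 0.0
```

Firm: the position no longer advances while the force rises. I'll retreat and look.

Emit:
{"method": "jog_arm", "body": {"deltas": [{"gripper":0,"offset":[-0.002,0,0],"rotation":[0,0,0]},{"gripper":0,"offset":[-0.005,0,0],"rotation":[0,0,0]},{"gripper":0,"offset":[-0.02,0,0],"rotation":[0,0,0]},{"gripper":0,"offset":[-0.03,0,-0.01],"rotation":[0,0,0]},{"gripper":0,"offset":[-0.03,0,-0.03],"rotation":[0,0,0]},{"gripper":0,"offset":[0,0.02,-0.04],"rotation":[0,0,0]},{"gripper":0,"offset":[0,0.04,-0.02],"rotation":[0,0,0]},{"gripper":0,"offset":[0,0.045,0],"rotation":[0,0,0]},{"gripper":0,"offset":[0,0.045,0],"rotation":[0,0,0]},{"gripper":0,"offset":[0,0.02,0],"rotation":[0,0,0]},{"gripper":0,"offset":[0,0,0],"rotation":[0,0,0]},{"gripper":0,"offset":[0,0,0],"rotation":[0,0,0]},{"gripper":0,"offset":[0,0,0],"rotation":[0,0,0]}]}}

```text
clock: 14.55
position: [0.5056, -0.1558, 0.1744]
ee_rot: [0.995, 0.098, 0.0, -0.0]
ft_force: [-0.0, 0.3, 0.5]
grip_width: -0.001
grasp_force: 0.0
```

```bash
python3 - <<'E'
from h import *
print(manip.get_obs()["ft_force"])
cv2.imwrite("pics/t2.png",cv2.resize(imaging.camera("top")[110:290,120:330],None,fx=3.3,fy=3.3,interpolation=cv2.INTER_CUBIC))
E
```

```text
[-0.00607242  0.3407421   0.49870827]
```

View pics/t2.png

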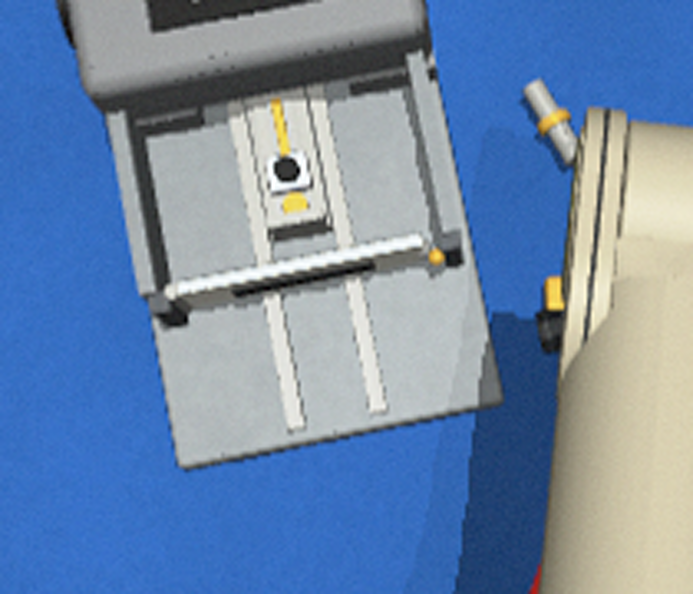

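The leaf lies across the doorway from (170,290) to (422,241), square to the rails, so it is shut. The carriage is unmoved (plate at (300,228)), and the arm is clear of everything.

```bash
python3 -c "
from workcell import workorder
print(workorder.hand_in())"
```

```text
the job is handed in; nothing more can be done
None
```

I handed the job in at about 14.6 s of the 56 s: the carriage was pressed on the hidden stop at about 11 N by the wrist reading, then eased off and left there. The guard door snapped shut and looks square in the last picture. I did not touch the padlock, lock barrel or oil bottle. The hand-in returned no verdict.

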